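Turn a lidded fish tray round the corner post and seat it in the date coder

ROBOT

A 6-joint arm with a two-finger parallel gripper is mounted at the origin on the work surface. World frame = base frame: x ahead of the robot, y to its left, z up, the work surface at z = 0. Lengths are in m, angles in rad, forces in N, time in s.
With the tool pointing down it reaches from about 0.25 to 0.8 m from the base axis. Payload 3.9 kg.
Tool frame: the origin (TCP) lies midway between the tips of the shut fingers; the grasp point (between the pads) lies 19 mm behind it; z points along the fingers, y is the line along which they close (so a half turn about z gives the same grasp; the last joint's range is limited). The gripper opens to 85 mm and grips with 20 to 120 N. Pads are 22 mm wide; open, the fingers measure 114 mm over their backs; the gripper's body (76 mm by 85 mm) begins 54 mm behind the grasp point. The pads swing forward as they close: fully open they stand 13 mm farther back than shut.
Start: joints at [1.229, 0.26, -0.138, 1.173, 0, 1.571], TCP at [0.176, 0.495, 0.207] pointing down, gripper open.
Joint ranges: [-2.78, 2.78], [-0.83, 1.72], [-1.28, 1.37], [-1.9, 2.12], [-1.57, 1.48], [-3.14, 3.14]. Speed limits (rad/s): [2.57, 2.57, 3.14, 3.14, 3.14, 3.14].

INTERFACE

Orientations are given as a unit quaternion [x, y, z, w].
In Python, from plant import get_obs, grab_frame, close_job gives the robot as it stands. The module is installed in compiled form; this text tells all that it offers.
- The arm moves only by the tool apply_moves, never from a script. Its argument "targets" is a list of rows, each an object with "claw": the opening, from 0 (shut) to 1 (fully open); "dp": the shift along the world's x, y, z in units of 40 mm (1.0 is 40 mm), a list of three; "roll": the turn about the world's z in units of 8 degrees (1.0 is 8 degrees). In form: [{"claw": claw, "dp": [x, y, z], "roll": roll}, ...]. A call has 1 to 8 rows; each row is the pose to reach, as a shift and turn from the pose commanded when the call began; what a row does not reach only later rows make up. A row lasts 1/10 s, in which the tool goes at most 50 mm and 8.59 degrees, less where a joint would pass 70% of its speed; a pose out of reach is approached as far as the arm can. A call with a gripper value outside its range is refused whole. The fingers move at their own pace and stop on an object; "newtons" is the grip in N (left out, the last holds). Time passes only in rows, so rows that repeat a pose let the fingers close. It gives the time, the measured TCP pose, the force, the opening and the grip force at its end, in the units of the state.
- get_obs(): the state, without advancing time (a new reading comes with each control period).
- grab_frame(name): name is "scene" or "top" or "wrist"; returns a dict with "frame" (400x640x3 uint8, blue, green, red), "fovy" (degrees; the focal length in pixels is half the picture's height over the tangent of half this angle, whatever the lens; pixels are square), "cx", "cy" (the principal point, pixels), "extrinsics" (4x4, takes a point from camera to world coordinates); the wrist camera has in their place "mount" (4x4, takes a point from camera to tool coordinates, whose origin is the TCP and whose axes are the flange's). Camera axes: x right, y up, looking along -z (the intrinsics and any distortion apply to the point x, -y, -z); pixel columns grow to the right and rows downward; lengths in m; the calibration is good to about 2 mm. A picture is of the moment at which its call begins: read the wrist's pose just before it. There is no depth.
- close_job(): hands the job in; it is judged then, once.
The state is a dict: "time_s": time; "joint_positions": joint angles; "dq": joint speeds; "tau": joint torques, N m; "tool_pos": TCP position; "tool_rot": TCP orientation; "ft_force": force on the tool from outside, world axes, zero at the start; "moment": the same for the moment, N m; "gripper_width": finger opening in m; "gripper_force": force on a finger pad.
Only numpy, scipy, OpenCV 4.12 (cv2) and the standard library are available. Lean on these libraries where they do the work, as an engineer would, in place of code of your own. Each camera call takes 0.05 s, during which the arm holds its last target. There are 200 camera calls.

TASK

Slide the lidded wooden tray along the bench against the steel corner post and swing it a quarter turn round the post, so that its tab points into the date coder. Then slide it fully home into the corner of the coder's guides, flush with the side guide and the end stop with the tab in the gap, and keep it pressed on the end stop with about 10 N for half a second before you leave it there. Be gentle (never more than 20 N on the tray), do not lift the tray off the bench, and leave everything else where it stands.

Things in the scene. Friction and masses are not known exactly. Their poses are not given: they have to be found in the camera images.
- tray: lidded square tray of plain wood, closed and rigid, 120 x 120 mm, 38 mm high, 0.2 to 0.42 kg, loose on the bench; too wide for a gripper to span. Origin: centre of its underside. Its +x points to the tab, a wooden tongue 40 mm wide standing 14 mm out of the middle of the +x side. A quarter turn clockwise seen from above is needed to point the tab to the station's +x
- tray_tab (a point): middle of the outer end of the tab (10 mm thick), 74 mm from the tray's centre, 18 mm above the bench. At the start the tab points roughly along the station's +y and the tray stands before the post, at lower station x, overlapping it by part of its front side
- station: date-coder station, fixed. Origin: on the bench at the inside corner of its two guides; z up; +x points to the end stop and the white coder behind it (200 mm wide, 160 mm high, its dark head over the gap from x = 22 mm, 50 mm above the bench); +y points away from the side guide. The seated tray lies at x = -120 to 0, y = 0 to 120 mm: centre at x = -60, y = 60 mm, tab to +x
- side_guide: upright aluminium strip, 30 mm high, its face at station y = 0, from station x = -142 to +8 mm, rigid. Origin and axes are the station's
- end_stop: upright aluminium strip, 30 mm high, 8 mm thick, its face at station x = 0, from station y = 0 to 120 mm, with a 46 mm wide gap for the tab at y = 37 to 83 mm; rigid. Origin and axes are the station's
- post: fixed round steel corner post, 20 mm in diameter, 45 mm high, at the entry end of the side guide; origin on its axis at the bench, at station x = -155, y = -11 mm; its side is 1 mm behind the line of the guide's face. The tray's front side meets it; pushed on the other (+y) half of its rear side, the tray swings round it clockwise seen from above
- spray_bottle: white spray bottle with green trigger head, 84 mm in diameter, 210 mm high, standing loose; origin at the centre of its base. Bystander
- tin: small open steel cup, 68 mm in diameter, 55 mm high, loose; origin at the centre of its base. Bystander

How it is judged:
On the way, in this order (a step that is already met when the one before it is completed fails the run):
1. the tray is swinging round the corner post: it touches the post while turned between 27 and 63 degrees away from its seated direction (angle between the x axis of tray and the x axis of station, either way round between 0.47 and 1.1 rad and contact force between tray and post above 0.2 N), for 0.1 s.
2. the tray sits home in the corner with its tab in the gap and is pressed on the end stop with 4 to 15 N for 0.4 s (x of tray in the frame of station above -0.063 m and y of tray in the frame of station between 0.057 and 0.063 m and angle between the x axis of tray and the x axis of station, either way round below 0.045 rad and x of tray_tab in the frame of station above 0.008 m and contact force between tray and end_stop between 4 and 15 N), for 0.4 s.
At the end, for the whole second after the job is handed in: the tray rests flat and released, its tab in the gap of the end stop, less than 3 mm from the end stop, within 3 mm of touching the side guide, and square to the station within 0.045 rad (x of tray in the frame of station above -0.063 m and y of tray in the frame of station between 0.057 and 0.063 m and angle between the x axis of tray and the x axis of station, either way round below 0.045 rad and x of tray_tab in the frame of station above 0.008 m and angle between tray's own z axis and vertical below 0.03 rad and linear speed of tray below 0.01 m/s and contact force between each of the arm, the fingers and tray below 0.1 N).
It fails at once if the robot pushes the tray with more than 20 N (contact force between any of the arm, the fingers and tray above 20 N).
It fails at once if the tray is pushed on the station (post, guide or stop) with more than 20 N (contact force between tray and station above 20 N).
It fails at once if the tray is lifted or tipped (height (world z) of tray above 0.01 m or angle between tray's own z axis and vertical above 0.15 rad).
It fails at once if a bystander is moved by more than 20 mm (distance of any of spray_bottle, tin from where it was at the start of the episode above 0.02 m).
It also fails if it takes over 72 s, if anything falls off the work surface, if the arm or the gripper's body presses on something with over 40 N, if the wrist force passes 120 N, or if a joint passes its speed limit or range.

## Working session

There is one attempt and no reset: what is moved stays moved. The work goes in short steps, Python scripts to look and compute and a tool call to move; the robot and the scene stay as the last step left them, time stands still between calls to the robot, and variables do not carry over. Pictures are saved under pics/ and viewed, at most 10 in all, crops included, and the job is handed in when it is done.

Besides the shell and the picture viewer there is one more tool, called as name([rows], argument=value, ...), one row to a line, values as JSON. apply_moves: Moves the arm, as the interface text tells. Its arguments: {"type":"object","properties":{"targets":{"type":"array","items":{"type":"object","properties":{"claw":{"type":"number"},"dp":{"type":"array","items":{"type":"number"}},"roll":{"type":"number"}}}},"newtons":{"type":"number"}},"required":["targets"]}

```bash
mkdir -p pics; ls; python3 - <<'E'
from plant import get_obs, grab_frame
import cv2,numpy as np
np.set_printoptions(precision=5,suppress=True)
o=get_obs()
for k,v in o.items(): print(k,v)
for n in ("top","scene"):
    f=grab_frame(n); cv2.imwrite(f"pics/{n}0.png",f["frame"])
    print(n,f["fovy"],f["cx"],f["cy"],[k for k in f]); print(np.array(f["extrinsics"]))
E
```

```text
pics
time_s 0.0
joint_positions [ 1.22898  0.26071 -0.13937  1.17268 -0.00001  1.57077]
dq [ 0.00198 -0.00047 -0.00093 -0.00133 -0.00074  0.     ]
tau [ -0.00187 -40.56794  25.39226   0.0186   -0.00008   0.00001]
tool_pos [0.17574 0.49395 0.20655]
tool_rot [ 0.17006  0.98543 -0.00097 -0.00016]
ft_force [0.83906 0.48358 0.2908 ]
moment [-0.02468  0.03443 -0.02186]
gripper_force 0.0
gripper_width 0.08523951430878034
top 52.3199754575456 317.8563205895255 203.51706530001675 ['frame', 'fovy', 'cx', 'cy', 'extrinsics']
[[ 0.01514  0.98367 -0.17932  0.46077]
 [-0.99973  0.01171 -0.02017 -0.0031 ]
 [-0.01774  0.17958  0.98358  0.7308 ]
 [ 0.       0.       0.       1.     ]]
scene 43.79046875984808 317.25589322074444 195.93443671580474 ['frame', 'fovy', 'cx', 'cy', 'extrinsics']
[[-0.23955 -0.7283   0.64203  1.12076]
 [ 0.97076 -0.169    0.1705   0.15034]
 [-0.01567  0.66409  0.74748  0.67561]
 [ 0.       0.       0.       1.     ]]
```

View pics/top0.png

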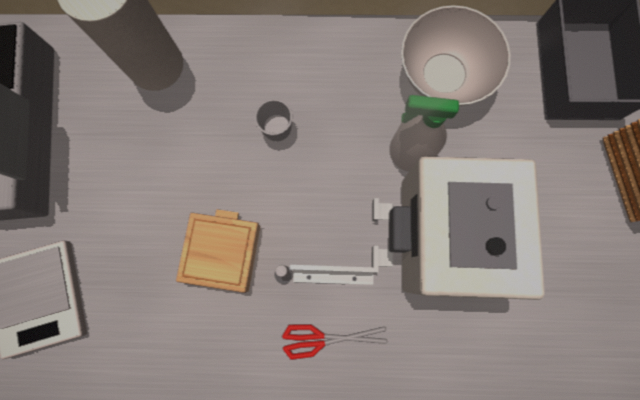

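View pics/scene0.png

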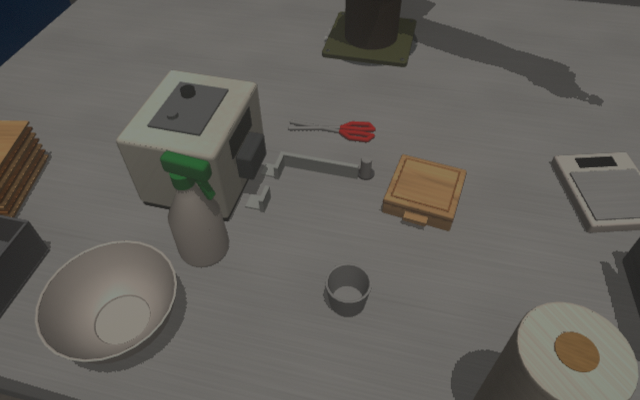

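The top view shows the tray at about (218,252) with its tab at (227,214). The post is at (283,271), the side guide runs along row ~267, the end stop is at col ~377, the tin at (274,120) and the bottle at (420,140). Station +x points image right (world −y) and +y points image up (world +x).

```bash
python3 - <<'E'
import cv2
a=cv2.imread("pics/top0.png")[195:305,165:405]
cv2.imwrite("pics/c1.png",cv2.resize(a,None,fx=3.3,fy=3.3,interpolation=cv2.INTER_CUBIC))
a=cv2.imread("pics/scene0.png")[130:235,230:480]
cv2.imwrite("pics/c2.png",cv2.resize(a,None,fx=3.2,fy=3.2,interpolation=cv2.INTER_CUBIC))
E
```

```text
(no output)
```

View pics/c1.png

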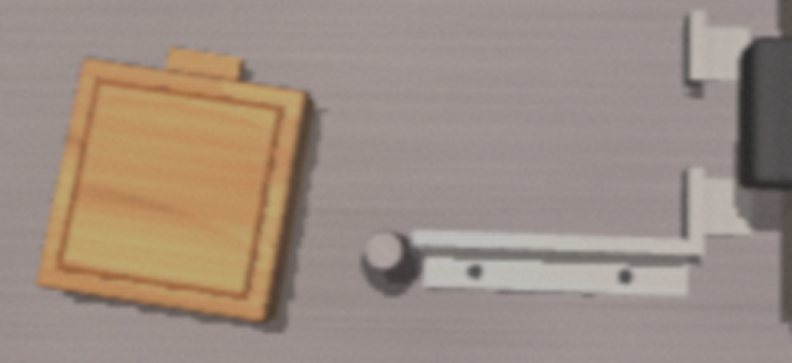

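View pics/c2.png

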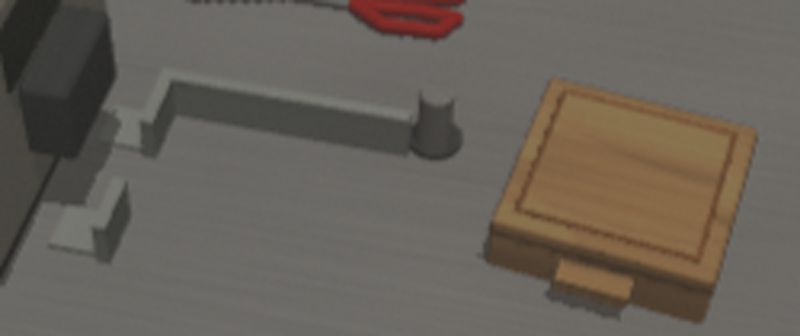

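Enlarged, the tray's tab points up with the tray tilted slightly clockwise, and the guide, stop and post edges are readable in both crops. I'll fit the tray and station poses from these pixels.

```bash
cat > h.py <<'E'
import numpy as np
from scipy.optimize import least_squares
C={"top":(52.3199754575456,317.8563,203.517,[[0.01514,0.98367,-0.17932,0.46077],[-0.99973,0.01171,-0.02017,-0.0031],[-0.01774,0.17958,0.98358,0.7308]]),
"scene":(43.79046875984808,317.2559,195.9344,[[-0.23955,-0.7283,0.64203,1.12076],[0.97076,-0.169,0.1705,0.15034],[-0.01567,0.66409,0.74748,0.67561]])}
def proj(c,P):
    f,cx,cy,E=C[c];E=np.array(E);F=200/np.tan(np.radians(f)/2)
    q=(np.asarray(P)-E[:,3])@E[:,:3]
    return np.array([cx-F*q[...,0]/q[...,2],cy+F*q[...,1]/q[...,2]]).T
def w(p,P):
    c,s=np.cos(p[2]),np.sin(p[2]);P=np.asarray(P,float)/1000
    return np.stack([p[0]+c*P[...,0]-s*P[...,1],p[1]+s*P[...,0]+c*P[...,1],P[...,2]],-1)
def fit(obs,p0):
    # obs: (cam, pixel, local mm); top-camera and scene offsets free-ish
    def r(p): return np.concatenate([proj(c,w(p,P))-u for c,u,P in obs])
    s=least_squares(r,p0,loss="soft_l1"); return s.x,r(s.x).reshape(-1,2)
def toS(S,p):
    c,s=np.cos(S[2]),np.sin(S[2]);d=np.array(p[:2])-S[:2]
    return np.array([c*d[0]+s*d[1],-s*d[0]+c*d[1]])
E
cat > m.py <<'E'
from h import *
np.set_printoptions(precision=4,suppress=True)
T=lambda u,v:np.array([(u+.5)/3.3-.5+165,(v+.5)/3.3-.5+195])
Sc=lambda u,v:np.array([(u+.5)/3.2-.5+230,(v+.5)/3.2-.5+130])
so=[("top",T(386,251),(-155,-11,45)),("top",T(414,231),(-142,0,30)),("top",T(690,168),(0,37,30)),("top",T(704,168),(8,37,30)),("top",T(692,82),(0,83,30)),("top",T(706,82),(8,83,30)),("top",T(692,12),(0,120,30)),("top",T(706,12),(8,120,30)),
("scene",Sc(437,96),(-155,-11,45)),("scene",Sc(408,153),(-142,0,0)),("scene",Sc(410,122),(-142,0,30)),("scene",Sc(154,155),(0,37,0)),("scene",Sc(129,226),(0,83,0)),("scene",Sc(110,262),(0,120,0))]
to=[("top",T(86,58),(60,60,38)),("top",T(38,285),(-60,60,38)),("top",T(309,92),(60,-60,38)),("top",T(264,320),(-60,-60,38)),("top",T(171,47),(74,20,23)),("top",T(242,58),(74,-20,23)),
("scene",Sc(554,79),(-60,-60,38)),("scene",Sc(755,129),(-60,60,38)),("scene",Sc(716,284),(60,60,38)),("scene",Sc(490,226),(60,-60,38)),("scene",Sc(487,260),(60,-60,0)),("scene",Sc(703,320),(60,60,0))]
for nm,o,p0 in (("S",so,[.35,-.1,-1.57]),("T",to,[.35,.2,-.1])):
    for cams in (("top","scene"),("top",),("scene",)):
        oo=[x for x in o if x[0] in cams]; p,r=fit(oo,p0); print(nm,cams,p,np.abs(r).mean())
        if len(cams)==2:
            print(r.T)
            if nm=="S":S=p
            else: print("tray in S",toS(S,p),p[2]-S[2]); print("post world",w(S,(-155,-11,0)))
E
python3 m.py
```

```text
S ('top', 'scene') [ 0.4791 -0.0845 -1.5923] 0.4949077547316695
[[-0.6443 -0.2484 -0.1464  0.2937 -0.4308 -0.0453 -0.1775  0.1651 -0.3647
  -0.68   -0.5944  0.3674  0.318  -0.4486]
 [-0.0343 -0.0731  0.2237  0.3887 -0.3002 -0.1444 -0.0258  0.123  -1.0252
   1.2782 -0.372   1.0166 -3.3724  0.5551]]
S ('top',) [ 0.4792 -0.0849 -1.5902] 0.18693077491532684
S ('scene',) [ 0.4787 -0.0839 -1.5972] 0.7916727740480786
T ('top', 'scene') [ 0.5023  0.182  -0.1362] 0.8508067755541321
[[-1.1539 -1.2975 -0.7558  0.1765 -0.5033  0.1069 -1.581   0.8789 -0.4965
  -0.3209 -1.1609 -0.6457]
 [-0.4733  0.4153 -0.5873  0.8587 -0.2075 -0.2416 -1.4037 -0.6374 -0.3544
  -1.8124  1.8283  2.5217]]
tray in S [-0.267   0.0175] 1.456063555813387
post world [0.4714 0.0707 0.    ]
T ('top',) [ 0.5022  0.181  -0.1384] 0.46545859244861987
T ('scene',) [ 0.5026  0.183  -0.1349] 0.9775015589601116
```

```bash
cat > track.py <<'E'
from h import *
import cv2,sys
from plant import get_obs,grab_frame
np.set_printoptions(precision=4,suppress=True)
S=np.array([.4792,-.0849,-1.5905])
box=lambda x0,x1,y0,y1,z0,z1:np.array([(x,y,z) for x in(x0,x1) for y in(y0,y1) for z in(z0,z1)])
B=box(-60,60,-60,60,0,38);Tb=box(50,74,-20,20,13,23)
def contour(n,guess):
    im=grab_frame(n)["frame"];h=cv2.cvtColor(im,cv2.COLOR_BGR2HSV)
    m=cv2.inRange(h,(8,70,60),(25,255,255))
    roi=np.zeros_like(m);cv2.circle(roi,tuple(int(v) for v in proj(n,w(guess,np.array([0,0,20.])))),85,255,-1)
    m=cv2.morphologyEx(m&roi,cv2.MORPH_CLOSE,np.ones((3,3)))
    c=max(cv2.findContours(m,cv2.RETR_EXTERNAL,cv2.CHAIN_APPROX_NONE)[0],key=cv2.contourArea)
    return im,m,c[:,0,:].astype(float)
def track(guess,cams=("top","scene"),save=None):
    cs={n:contour(n,guess) for n in cams}
    def r(p):
        out=[]
        for n in cams:
            H=[cv2.convexHull(proj(n,w(p,X)).astype(np.float32)) for X in(B,Tb)]
            out+=[max(cv2.pointPolygonTest(h,(u,v),True) for h in H)-.5 for u,v in cs[n][2]]
        return np.array(out)
    s=least_squares(r,guess,x_scale=[.01,.01,.1],diff_step=1e-4,loss="cauchy",f_scale=.7)
    p=s.x
    if save:
        im=cs["top"][0].copy()
        cv2.imwrite(save,im)
    return p,np.median(np.abs(r(p)))
if __name__=="__main__":
    g=[float(v) for v in sys.argv[1:4]]
    o=get_obs();print("t",o["time_s"],"tcp",o["tool_pos"],"F",o["ft_force"],"w",o["gripper_width"])
    for cams in (("top",),("scene",),("top","scene")):
        p,e=track(g,cams);print(cams[0],len(cams),"world",p,"res",round(e,2),"S mm",toS(S,p)*1000,"deg",np.degrees(p[2]-S[2]))
    R=o["tool_rot"];x,y,z,q=R;ty=np.array([2*(x*y-z*q),1-2*(x*x+z*z)])
    print("tcp S mm",toS(S,o["tool_pos"])*1000,"finger line S deg",np.degrees(np.arctan2(ty[1],ty[0])-S[2]))
E
python3 track.py .502 .1815 -.137
```

```text
t 0.1 tcp [0.1758 0.494  0.2067] F [ 0.1021 -1.3203 -0.0449] w 0.08529276033936131
top 1 world [ 0.5022  0.1829 -0.1376] res 0.37 S mm [-268.156    17.7162] deg 83.24559292103996
scene 1 world [ 0.5012  0.1828 -0.1384] res 0.51 S mm [-268.1029   16.6987] deg 83.19908441283242
top 2 world [ 0.5021  0.1827 -0.1387] res 0.4 S mm [-268.023    17.6325] deg 83.1837193060537
tcp S mm [-572.8225 -314.7951] finger line S deg 161.54414144715878
```

apply_moves([
  {"claw": 0,"dp": [1,-0.6,0],"roll": 1},
  {"claw": 0,"dp": [2,-1.2,0],"roll": 2},
  {"claw": 0,"dp": [3,-1.8,0],"roll": 3},
  {"claw": 0,"dp": [4,-2.4,0],"roll": 4},
  {"claw": 0,"dp": [5,-3.0,0],"roll": 5},
  {"claw": 0,"dp": [6,-3.6,0],"roll": 6},
  {"claw": 0,"dp": [7,-4.2,0],"roll": 7},
  {"claw": 0,"dp": [8,-4.8,0],"roll": 8},
])

```text
time_s: 1.1
tool_pos: [0.4896, 0.3062, 0.2075]
tool_rot: [-0.369, 0.929, 0.0, 0.0]
ft_force: [0.0, 0.6, -0.9]
gripper_width: 0.0001
gripper_force: 0.0
```

apply_moves([
  {"claw": 0,"dp": [0.3,0,-0.6],"roll": 1},
  {"claw": 0,"dp": [0.72,0,-1.6],"roll": 2},
  {"claw": 0,"dp": [0.72,0,-2.6],"roll": 3},
  {"claw": 0,"dp": [0.72,-0.2,-3.4],"roll": 4},
  {"claw": 0,"dp": [0.72,-0.4,-4.2],"roll": 4.7},
  {"claw": 0,"dp": [0.72,-0.6,-4.65],"roll": 4.7},
  {"claw": 0,"dp": [0.72,-0.75,-4.65],"roll": 4.7},
  {"claw": 0,"dp": [0.72,-0.75,-4.65],"roll": 4.7},
])

```text
time_s: 1.9
tool_pos: [0.517, 0.2767, 0.0215]
tool_rot: [-0.646, 0.763, 0.0, -0.0]
ft_force: [1.4, -0.1, -0.5]
gripper_width: -0.0001
gripper_force: 0.0
```

```bash
python3 track.py .502 .1827 -.1387
```

```text
t 1.9 tcp [0.517  0.2767 0.0215] F [ 1.436  -0.0924 -0.5045] w -6.217277395865244e-05
top 1 world [ 0.5023  0.1829 -0.1388] res 0.35 S mm [-268.2109   17.8568] deg 83.17540008588428
scene 1 world [ 0.5012  0.1829 -0.1359] res 0.5 S mm [-268.199    16.6987] deg 83.34346311641724
top 2 world [ 0.5022  0.1828 -0.1394] res 0.38 S mm [-268.1464   17.7478] deg 83.14127165374751
tcp S mm [-362.2743   30.6189] finger line S deg 261.66241020492413
```

apply_moves([
  {"claw": 0,"dp": [0,-0.2,0],"roll": 0},
  {"claw": 0,"dp": [0,-0.3,0],"roll": 0},
  {"claw": 0,"dp": [0,-0.4,0],"roll": 0},
  {"claw": 0,"dp": [0,-0.5,0],"roll": 0},
  {"claw": 0,"dp": [0,-0.6,0],"roll": 0},
  {"claw": 0,"dp": [0,-0.7,0],"roll": 0},
  {"claw": 0,"dp": [0,-0.8,0],"roll": 0},
  {"claw": 0,"dp": [0,-0.9,0],"roll": 0},
])

```text
time_s: 2.9
tool_pos: [0.5171, 0.241, 0.0214]
tool_rot: [-0.647, 0.763, 0.0, -0.0]
ft_force: [-0.6, -0.4, 0.0]
gripper_width: 0.0001
gripper_force: 0.0
```

```bash
python3 track.py .502 .17 -.1387
```

```text
t 2.9 tcp [0.5171 0.241  0.0214] F [-0.5734 -0.4093  0.0461] w 0.00014420489186457657
top 1 world [ 0.5024  0.1828 -0.1387] res 0.43 S mm [-268.0756   17.9355] deg 83.18118902121877
scene 1 world [ 0.5006  0.1829 -0.1383] res 0.56 S mm [-268.1605   16.134 ] deg 83.2032617506999
top 2 world [ 0.5023  0.1827 -0.1389] res 0.49 S mm [-268.0204   17.8276] deg 83.1685855024224
tcp S mm [-326.6321   31.4307] finger line S deg 261.7203749054452
```

apply_moves([
  {"claw": 0,"dp": [0,-0.06,0],"roll": 0},
  {"claw": 0,"dp": [0,-0.12,0],"roll": 0},
  {"claw": 0,"dp": [0,-0.18,0],"roll": 0},
  {"claw": 0,"dp": [0,-0.24,0],"roll": 0},
  {"claw": 0,"dp": [0,-0.3,0],"roll": 0},
  {"claw": 0,"dp": [0,-0.36,0],"roll": 0},
  {"claw": 0,"dp": [0,-0.42,0],"roll": 0},
  {"claw": 0,"dp": [0,-0.48,0],"roll": 0},
])

```text
time_s: 3.9
tool_pos: [0.5171, 0.222, 0.0214]
tool_rot: [-0.647, 0.763, -0.0, -0.0]
ft_force: [-0.8, -0.4, 0.3]
gripper_width: -0.0
gripper_force: 0.0
```

```bash
sed -i 's/(("top",),("scene",),("top","scene"))/(("top",),("top","scene"))/' track.py; python3 track.py .502 .175 -.1387; python3 -c "
from plant import grab_frame
import cv2
a=grab_frame('top')['frame'][180:320,140:300]
cv2.imwrite('pics/c3.png',cv2.resize(a,None,fx=4,fy=4,interpolation=cv2.INTER_CUBIC))"
```

```text
t 3.9 tcp [0.5171 0.222  0.0214] F [-0.8163 -0.4084  0.2751] w -3.0888693742115755e-05
top 1 world [ 0.5025  0.1836 -0.1361] res 0.36 S mm [-268.904    18.0434] deg 83.33317558125243
top 2 world [ 0.5023  0.1829 -0.1356] res 0.56 S mm [-268.209    17.8212] deg 83.36139686331487
tcp S mm [-307.545   31.805] finger line S deg 261.72027008883856
```

View pics/c3.png

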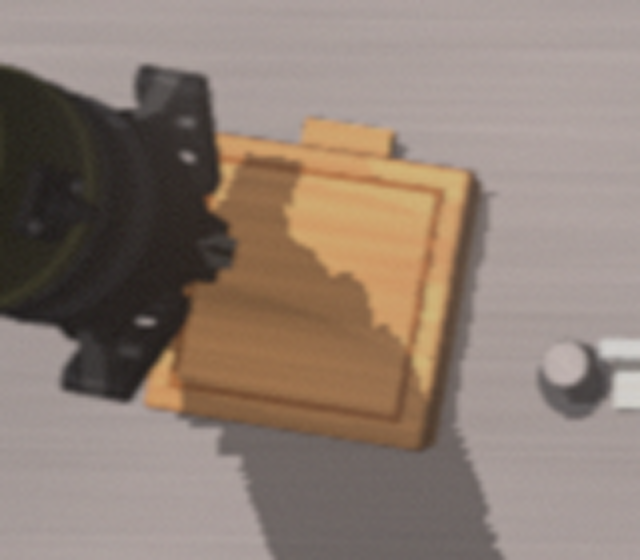

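The picture shows the tray still in place. The shut fingertips at crop (232,250), image ~(198,242), look to be at or over its rear edge. I'll compare that with the projected TCP.

```bash
python3 -c "
from h import *
import h
from plant import get_obs,grab_frame
import cv2
print(proj('top',np.array([[.5171,.222,z] for z in (0,.0214,.04,.06,.08)])))
print(proj('scene',np.array([[.5171,.222,z] for z in (0,.0214,.04,.06)])))
a=grab_frame('scene')['frame'][100:240,360:520]
cv2.imwrite('pics/c4.png',cv2.resize(a,None,fx=4,fy=4,interpolation=cv2.INTER_CUBIC))"
```

```text
[[200.59609633 244.1490988 ]
 [196.91450299 243.15313936]
 [193.53323587 242.23842537]
 [189.69279265 241.19949322]
 [185.62158331 240.09813329]]
[[444.30423796 207.87894137]
 [446.46236789 199.91802156]
 [448.40407111 192.75545763]
 [450.56402436 184.78781195]]
```

View pics/c4.png

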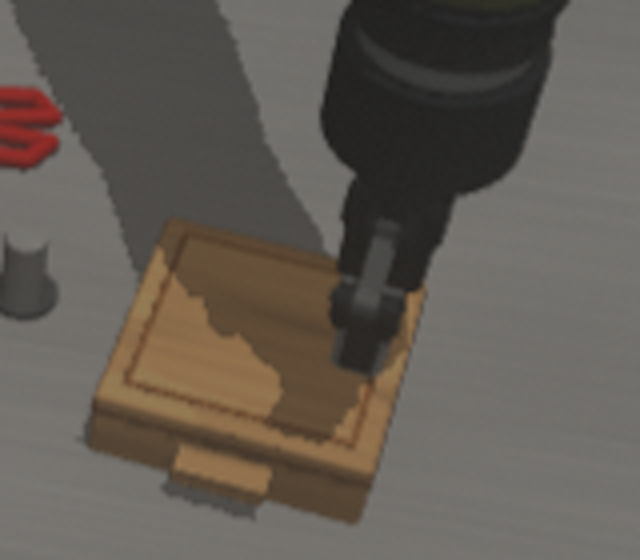

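The fingertips are over the tray lid: the scene crop puts the tip at (358,372), image (449,193), which is z≈0.04. So the real tips are ~18 mm higher than the reported TCP. I'll back off and go lower.

apply_moves([
  {"claw": 0,"dp": [0,0.4,0],"roll": 0},
  {"claw": 0,"dp": [0,0.8,0],"roll": 0},
  {"claw": 0,"dp": [0,1.25,0],"roll": 0},
  {"claw": 0,"dp": [0,1.25,-0.1],"roll": 0},
  {"claw": 0,"dp": [0,1.25,-0.2],"roll": 0},
  {"claw": 0,"dp": [0,1.25,-0.3],"roll": 0},
  {"claw": 0,"dp": [0,1.25,-0.36],"roll": 0},
  {"claw": 0,"dp": [0,1.25,-0.36],"roll": 0},
])

```text
time_s: 4.95
tool_pos: [0.5165, 0.2715, 0.0064]
tool_rot: [-0.646, 0.763, 0.0, -0.001]
ft_force: [-0.7, -0.7, -0.1]
gripper_width: -0.0002
gripper_force: 0.0
```

```bash
python3 track.py .502 .1827 -.1387; python3 -c "
from h import *
from plant import get_obs,grab_frame
import cv2
p=get_obs()['tool_pos']
for z in(0,.0074,.025):print(z,proj('scene',np.array([p[0],p[1],z])),proj('top',np.array([p[0],p[1],z])))
a=grab_frame('scene')['frame'][150:230,420:500]
b=grab_frame('top')['frame'][205:285,130:210]
cv2.imwrite('pics/c5.png',cv2.resize(np.hstack([a,b]),None,fx=5,fy=5,interpolation=cv2.INTER_CUBIC))"
```

```text
t 4.95 tcp [0.5165 0.2715 0.0064] F [-0.7299 -0.7073 -0.0678] w -0.00021813279704476762
top 1 world [ 0.5023  0.183  -0.1388] res 0.34 S mm [-268.2566   17.844 ] deg 83.17435865385815
top 2 world [ 0.5022  0.1829 -0.1379] res 0.37 S mm [-268.1761   17.7682] deg 83.22790699730844
tcp S mm [-357.0411   30.2902] finger line S deg 261.6853759448233
0 [473.17703721 212.85150672] [173.11788827 243.71141191]
0.0074 [474.10603909 210.13643429] [171.5956832  243.36964077]
0.025 [476.36395638 203.53751446] [167.84989688 242.5286229 ]
```

View pics/c5.png

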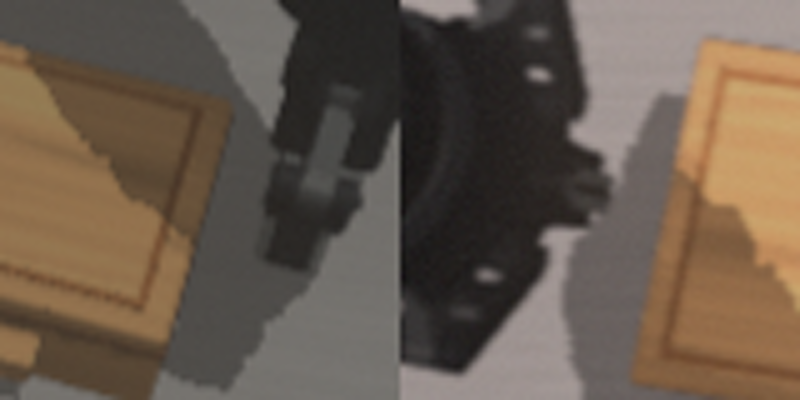

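```bash
python3 -c "
from h import *
for b in (0,.008,.0145):
  for z in(.01,.025,.035,.045):
    c=np.array([.5165,.2715])-b*np.array([-.986,.165]);n=.011*np.array([.165,.986])
    print(b,z,proj('scene',np.array([[*(c-n),z],[*(c+n),z]])).round(1).tolist(),proj('top',np.array([*(np.array([.5165,.2715])-n),z])).round(1))
print('obs scene (473,201.6),(481.6,204.4) top 171.6,242')"
```

```text
0 0.01 [[467.9, 207.0], [480.6, 210.7]] [177.2 244.8]
0 0.025 [[469.7, 201.3], [482.6, 205.1]] [174.1 244.1]
0 0.035 [[471.0, 197.5], [484.0, 201.2]] [172.  243.6]
0 0.045 [[472.3, 193.6], [485.4, 197.3]] [169.8 243.1]
0.008 0.01 [[466.9, 210.2], [479.7, 214.0]] [177.2 244.8]
0.008 0.025 [[468.7, 204.6], [481.7, 208.4]] [174.1 244.1]
0.008 0.035 [[470.0, 200.8], [483.1, 204.5]] [172.  243.6]
0.008 0.045 [[471.3, 196.9], [484.5, 200.6]] [169.8 243.1]
0.0145 0.01 [[466.1, 212.9], [478.9, 216.7]] [177.2 244.8]
0.0145 0.025 [[467.9, 207.3], [480.9, 211.1]] [174.1 244.1]
0.0145 0.035 [[469.2, 203.4], [482.3, 207.3]] [172.  243.6]
0.0145 0.045 [[470.5, 199.5], [483.7, 203.4]] [169.8 243.1]
obs scene (473,201.6),(481.6,204.4) top 171.6,242
```

apply_moves([
  {"claw": 0,"dp": [0,0,-0.05],"roll": 0},
  {"claw": 0,"dp": [0,0,-0.1],"roll": 0},
  {"claw": 0,"dp": [0,0,-0.15],"roll": 0},
  {"claw": 0,"dp": [0,0,-0.2],"roll": 0},
])

```text
time_s: 5.6
tool_pos: [0.517, 0.2722, -0.0012]
tool_rot: [-0.647, 0.763, 0.0, -0.0]
ft_force: [0.2, 0.2, 0.5]
gripper_width: -0.0
gripper_force: 0.0
```

```bash
python3 -c "
from plant import get_obs,grab_frame
import cv2,numpy as np
o=get_obs();print(o['tool_pos'],o['ft_force'])
f=grab_frame('wrist');print(f['fovy'],f['cx'],f['cy']);print(np.round(f['mount'],4).tolist())
a=f['frame'];b=grab_frame('scene')['frame'][140:240,400:520]
cv2.imwrite('pics/c6.png',np.vstack([cv2.resize(a,(480,300)),cv2.resize(b,(480,300))*2//1]))"
```

```text
[ 0.51697385  0.27216995 -0.00123262] [0.16559148 0.21187755 0.45266107]
59.70479573454209 316.64772873368685 196.3466608820583
[[0.0007, 0.9497, 0.3132, 0.0799], [1.0, -0.0007, -0.0002, 0.001], [0.0001, 0.3132, -0.9497, -0.1666], [0.0, 0.0, 0.0, 1.0]]
```

View pics/c6.png

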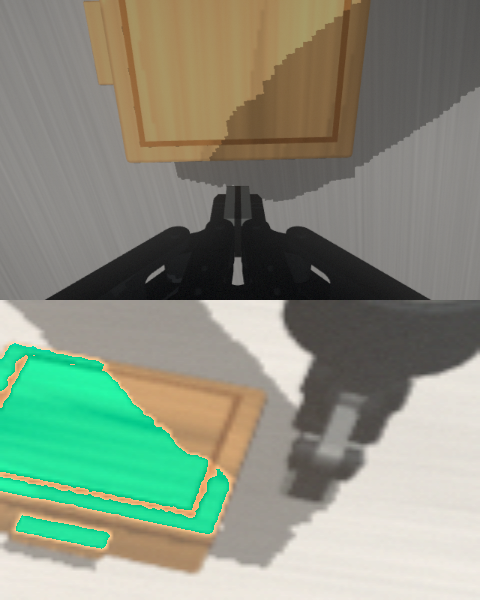

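The wrist view puts the shut tips at about (316,250) full-scale, roughly 20–28 mm short of the reported TCP. So the tips are now ~20–27 mm above the bench. I'll go 4 mm lower and push.

apply_moves([
  {"claw": 0,"dp": [0,-0.15,-0.05],"roll": 0},
  {"claw": 0,"dp": [0,-0.3,-0.1],"roll": 0},
  {"claw": 0,"dp": [0,-0.4,-0.1],"roll": 0},
  {"claw": 0,"dp": [0,-0.48,-0.1],"roll": 0},
  {"claw": 0,"dp": [0,-0.56,-0.1],"roll": 0},
  {"claw": 0,"dp": [0,-0.64,-0.1],"roll": 0},
  {"claw": 0,"dp": [0,-0.72,-0.1],"roll": 0},
  {"claw": 0,"dp": [0,-0.8,-0.1],"roll": 0},
])

```text
time_s: 6.5
tool_pos: [0.5172, 0.2403, -0.0049]
tool_rot: [-0.647, 0.763, 0.0, 0.0]
ft_force: [1.5, 1.6, -1.4]
gripper_width: 0.0002
gripper_force: 1.0
```

```bash
python3 track.py .502 .1827 -.1387
```

```text
t 6.5 tcp [ 0.5172  0.2403 -0.0049] F [ 1.5428  1.575  -1.401 ] w 0.0001521826175415154
top 1 world [ 0.5012  0.171  -0.1675] res 0.34 S mm [-256.2647   16.9827] deg 81.53471383957374
top 2 world [ 0.501   0.1701 -0.1661] res 0.46 S mm [-255.385    16.7776] deg 81.61079579983641
tcp S mm [-325.8467   31.5715] finger line S deg 261.7335342812035
```

apply_moves([
  {"claw": 0,"dp": [0,-0.09,0],"roll": 0},
  {"claw": 0,"dp": [0,-0.18,0],"roll": 0},
  {"claw": 0,"dp": [0,-0.27,0],"roll": 0},
  {"claw": 0,"dp": [0,-0.36,0],"roll": 0},
  {"claw": 0,"dp": [0,-0.45,0],"roll": -0.1},
  {"claw": 0,"dp": [0,-0.54,0],"roll": -0.2},
  {"claw": 0,"dp": [0,-0.62,0],"roll": -0.3},
  {"claw": 0,"dp": [0,-0.69,0],"roll": -0.4},
])

```text
time_s: 7.45
tool_pos: [0.5172, 0.2124, -0.0049]
tool_rot: [-0.625, 0.781, -0.0, 0.0]
ft_force: [0.6, 2.5, -0.3]
gripper_width: 0.0001
gripper_force: 1.3
```

```bash
python3 track.py .502 .145 -.18
```

```text
t 7.45 tcp [ 0.5172  0.2124 -0.0049] F [ 0.5903  2.4672 -0.2913] w 8.120255145294533e-05
top 1 world [ 0.4982  0.1438 -0.2105] res 0.32 S mm [-229.0228   14.4755] deg 79.06584197383312
top 2 world [ 0.4979  0.1431 -0.2115] res 0.45 S mm [-228.3433   14.2326] deg 79.01290203464077
tcp S mm [-297.9599   32.1758] finger line S deg 258.4530050103779
```

apply_moves([
  {"claw": 0,"dp": [0,0.2,0],"roll": 0},
  {"claw": 0,"dp": [0.25,0.2,0],"roll": 0},
  {"claw": 0,"dp": [0.6,0.1,0],"roll": 0},
  {"claw": 0,"dp": [0.95,0,0],"roll": 0},
  {"claw": 0,"dp": [0.95,-0.05,0],"roll": 0},
])

```text
time_s: 8.1
tool_pos: [0.5578, 0.2107, -0.0049]
tool_rot: [-0.625, 0.781, -0.001, 0.001]
ft_force: [-0.6, 0.5, -0.1]
gripper_width: 0.0001
gripper_force: 0.0
```

```bash
cat > plan.py <<'E'
# swing: tray rolls on post, pusher fixed in tray frame.  args: tray S x,y(mm),deg, xq, step_deg
from track import *
def rot(t):return np.array([[np.cos(t),-np.sin(t)],[np.sin(t),np.cos(t)]])
P=np.array([-155,-11.])
def plan(T,th,step,xq=None,n=8,off=71.6,close=0):
    o=get_obs();x,y,z,q=o["tool_rot"];fl=np.degrees(np.arctan2(1-2*(x*x+z*z),2*(x*y-z*q))-S[2])
    tc=toS(S,o["tool_pos"])*1000;loc=rot(np.radians(-th))@(tc-T);pl=rot(np.radians(-th))@(P-T)
    print("tcp loc",loc,"post loc",pl,"gap",-70-pl[1],"finger-th",fl-th)
    xq=loc[0] if xq is None else xq
    for i in range(1,n+1):
        t=np.radians(th-step*i);xp=pl[0]+10*np.radians(step*i)
        c=P-rot(t)@np.array([xp,-70.]);g=c+rot(t)@np.array([xq,off])
        d=rot(S[2])@(g-tc)/40
        print(i,"th",round(np.degrees(t),1),"dp",d.round(3),"roll",round(((th+180-step*i-fl+90)%180-90)/8,2))
if __name__=="__main__":
    g=[float(v) for v in sys.argv[1:4]];p,e=track(g,("top","scene"));print("world",p,"res",e)
    T=toS(S,p)*1000;th=np.degrees(p[2]-S[2]);print("S",T,th);plan(T,th,float(sys.argv[4]))
E
python3 plan.py .498 .1435 -.21 2.5
```

```text
world [ 0.498   0.1431 -0.211 ] res 0.4659947346382977
S [-228.3635   14.276 ] 79.0396668380366
tcp loc [41.5851 77.5032] post loc [-10.8664 -76.831 ] gap 6.830951720419108 finger-th 179.4544995754288
1 th 76.5 dp [ 0.06 -0.4 ] roll -0.24
2 th 74.0 dp [ 0.183 -0.493] roll -0.56
3 th 71.5 dp [ 0.301 -0.592] roll -0.87
4 th 69.0 dp [ 0.416 -0.695] roll -1.18
5 th 66.5 dp [ 0.526 -0.802] roll -1.49
6 th 64.0 dp [ 0.631 -0.914] roll -1.81
7 th 61.5 dp [ 0.732 -1.03 ] roll -2.12
8 th 59.0 dp [ 0.827 -1.149] roll -2.43
```

apply_moves([
  {"claw": 0,"dp": [0,-0.1,0],"roll": 0},
  {"claw": 0,"dp": [0.02,-0.19,0],"roll": -0.1},
  {"claw": 0,"dp": [0.04,-0.27,0],"roll": -0.2},
  {"claw": 0,"dp": [0.08,-0.35,0],"roll": -0.4},
  {"claw": 0,"dp": [0.14,-0.43,0],"roll": -0.6},
  {"claw": 0,"dp": [0.2,-0.51,0],"roll": -0.8},
  {"claw": 0,"dp": [0.3,-0.59,0],"roll": -1.0},
  {"claw": 0,"dp": [0.4,-0.69,0],"roll": -1.2},
])

```text
time_s: 9.0
tool_pos: [0.5715, 0.183, -0.0049]
tool_rot: [-0.557, 0.831, 0.0, 0.0]
ft_force: [-0.2, 1.7, -0.1]
gripper_width: 0.0001
gripper_force: 0.9
```

```bash
python3 plan.py .498 .137 -.3 2.5
```

```text
world [ 0.5004  0.1355 -0.396 ] res 0.5011618625089522
S [-220.7945   16.8499] 68.44004113778995
tcp loc [48.2738 70.9016] post loc [ -1.7235 -71.4252] gap 1.4252331577861668 finger-th 180.37782189962178
1 th 65.9 dp [ 0.102 -0.125] roll -0.36
2 th 63.4 dp [ 0.207 -0.237] roll -0.67
3 th 60.9 dp [ 0.307 -0.353] roll -0.98
4 th 58.4 dp [ 0.401 -0.473] roll -1.3
5 th 55.9 dp [ 0.491 -0.596] roll -1.61
6 th 53.4 dp [ 0.576 -0.723] roll -1.92
7 th 50.9 dp [ 0.655 -0.854] roll -2.23
8 th 48.4 dp [ 0.729 -0.987] roll -2.55
```

apply_moves([
  {"claw": 0,"dp": [0.08,-0.12,0],"roll": -0.36},
  {"claw": 0,"dp": [0.17,-0.23,0],"roll": -0.67},
  {"claw": 0,"dp": [0.25,-0.34,0],"roll": -0.98},
  {"claw": 0,"dp": [0.34,-0.45,0],"roll": -1.3},
  {"claw": 0,"dp": [0.42,-0.57,0],"roll": -1.61},
  {"claw": 0,"dp": [0.5,-0.69,0],"roll": -1.92},
  {"claw": 0,"dp": [0.57,-0.81,0],"roll": -2.23},
  {"claw": 0,"dp": [0.64,-0.94,0],"roll": -2.55},
])

```text
time_s: 9.9
tool_pos: [0.6003, 0.1464, -0.0042]
tool_rot: [-0.401, 0.916, -0.0, 0.003]
ft_force: [5.3, 3.4, -1.7]
gripper_width: -0.0
gripper_force: 2.8
```

```bash
python3 plan.py .51 .12 -.74 2.5
```

```text
world [ 0.5175  0.1249 -0.7276] res 0.5337131636325914
S [-210.5325   34.1434] 49.44007478127858
tcp loc [48.3289 70.8716] post loc [  1.813  -71.5437] gap 1.543656053038049 finger-th 179.0023327463758
1 th 46.9 dp [ 0.057 -0.15 ] roll -0.19
2 th 44.4 dp [ 0.122 -0.287] roll -0.5
3 th 41.9 dp [ 0.182 -0.427] roll -0.81
4 th 39.4 dp [ 0.235 -0.569] roll -1.13
5 th 36.9 dp [ 0.283 -0.713] roll -1.44
6 th 34.4 dp [ 0.325 -0.858] roll -1.75
7 th 31.9 dp [ 0.361 -1.005] roll -2.06
8 th 29.4 dp [ 0.39  -1.153] roll -2.38
```

apply_moves([
  {"claw": 0,"dp": [0.05,-0.12,0],"roll": -0.2},
  {"claw": 0,"dp": [0.11,-0.25,0],"roll": -0.5},
  {"claw": 0,"dp": [0.17,-0.39,0],"roll": -0.81},
  {"claw": 0,"dp": [0.22,-0.53,0],"roll": -1.13},
  {"claw": 0,"dp": [0.27,-0.67,0],"roll": -1.44},
  {"claw": 0,"dp": [0.31,-0.81,0],"roll": -1.75},
  {"claw": 0,"dp": [0.34,-0.96,0],"roll": -2.06},
  {"claw": 0,"dp": [0.37,-1.1,0],"roll": -2.38},
])

```text
time_s: 10.8
tool_pos: [0.6165, 0.1018, -0.0038]
tool_rot: [-0.244, 0.97, -0.001, 0.004]
ft_force: [6.6, 1.9, -2.5]
gripper_width: -0.0001
gripper_force: 3.3
```

```bash
python3 plan.py .535 .105 -1.07 2.5
```

```text
world [ 0.5304  0.1075 -1.0619] res 1.152013369834513
S [-193.327   47.356] 30.284237072314642
tcp loc [47.6178 72.2157] post loc [  3.6684 -69.7203] gap -0.27971043004261276 finger-th 179.09461922434537
1 th 27.8 dp [ 0.018 -0.153] roll -0.2
2 th 25.3 dp [ 0.037 -0.303] roll -0.51
3 th 22.8 dp [ 0.049 -0.454] roll -0.82
4 th 20.3 dp [ 0.056 -0.604] roll -1.14
5 th 17.8 dp [ 0.057 -0.755] roll -1.45
6 th 15.3 dp [ 0.051 -0.905] roll -1.76
7 th 12.8 dp [ 0.039 -1.055] roll -2.07
8 th 10.3 dp [ 0.022 -1.205] roll -2.39
```

apply_moves([
  {"claw": 0,"dp": [0.01,-0.14,0],"roll": -0.2},
  {"claw": 0,"dp": [0.03,-0.28,0],"roll": -0.5},
  {"claw": 0,"dp": [0.04,-0.43,0],"roll": -0.8},
  {"claw": 0,"dp": [0.05,-0.58,0],"roll": -1.1},
  {"claw": 0,"dp": [0.05,-0.72,0],"roll": -1.4},
  {"claw": 0,"dp": [0.04,-0.86,0],"roll": -1.7},
  {"claw": 0,"dp": [0.03,-1.0,0],"roll": -2.0},
  {"claw": 0,"dp": [0.01,-1.14,0],"roll": -2.3},
])

```text
time_s: 11.7
tool_pos: [0.6178, 0.0552, -0.0035]
tool_rot: [-0.086, 0.996, -0.001, 0.005]
ft_force: [7.5, -0.7, -1.6]
gripper_width: -0.0001
gripper_force: 3.9
```

```bash
python3 plan.py .54 .07 -1.37 1.5; python3 track.py .54 .07 -1.37
```

```text
world [ 0.5422  0.0665 -1.3614] res 10.994093913935483
S [-152.5722   59.9616] 13.124873267042048
tcp loc [27.5038 71.3435] post loc [-18.4779 -68.5567] gap -1.4433343597198274 finger-th 177.8311068153855
1 th 11.6 dp [ 0.029 -0.081] roll 0.08
2 th 10.1 dp [ 0.014 -0.171] roll -0.1
3 th 8.6 dp [-0.003 -0.261] roll -0.29
4 th 7.1 dp [-0.022 -0.35 ] roll -0.48
5 th 5.6 dp [-0.043 -0.438] roll -0.67
6 th 4.1 dp [-0.067 -0.526] roll -0.85
7 th 2.6 dp [-0.092 -0.613] roll -1.04
8 th 1.1 dp [-0.12 -0.7 ] roll -1.23
t 11.8 tcp [ 0.6177  0.0544 -0.0035] F [ 7.3982 -0.8719 -1.6264] w -9.606641019242381e-05
top 1 world [ 0.5173  0.0494 -1.0103] res 10.94 S mm [-135.0673   35.4551] deg 33.2431072668408
top 2 world [ 0.5462  0.0484 -1.3274] res 10.22 S mm [-134.575    64.3815] deg 15.075444210710746
tcp S mm [-141.9872  135.6869] finger line S deg 190.95598008242757
```

```bash
python3 -c "
from plan import *
plan(np.array([-174.3,55.6]),11.5,1.3,off=71.9)"
```

```text
tcp loc [47.3535 72.1537] post loc [  5.6346 -69.1108] gap -0.8892135380008455 finger-th 179.51935663660143
1 th 10.2 dp [ 0.005 -0.075] roll -0.1
2 th 8.9 dp [-0.007 -0.152] roll -0.26
3 th 7.6 dp [-0.021 -0.229] roll -0.43
4 th 6.3 dp [-0.037 -0.306] roll -0.59
5 th 5.0 dp [-0.054 -0.383] roll -0.75
6 th 3.7 dp [-0.072 -0.459] roll -0.91
7 th 2.4 dp [-0.093 -0.534] roll -1.08
8 th 1.1 dp [-0.115 -0.609] roll -1.24
```

apply_moves([
  {"claw": 0,"dp": [0,-0.07,0],"roll": -0.1},
  {"claw": 0,"dp": [-0.01,-0.15,0],"roll": -0.26},
  {"claw": 0,"dp": [-0.02,-0.23,0],"roll": -0.43},
  {"claw": 0,"dp": [-0.04,-0.31,0],"roll": -0.6},
  {"claw": 0,"dp": [-0.05,-0.38,0],"roll": -0.75},
  {"claw": 0,"dp": [-0.06,-0.42,0],"roll": -0.9},
])

```text
time_s: 12.55
tool_pos: [0.6149, 0.0383, -0.0036]
tool_rot: [-0.023, 1.0, -0.001, 0.005]
ft_force: [6.8, -0.1, -1.2]
gripper_width: -0.0001
gripper_force: 3.7
```

```bash
python3 - <<'E'
from plan import *
for i in range(2):
    p,e=track([.54,.075,-1.5],("scene",));o=get_obs();print(p,e,toS(S,p)*1000,np.degrees(p[2]-S[2]),o["ft_force"],toS(S,o["tool_pos"])*1000)
E
```

```text
[ 0.5388  0.0825 -1.5551] 1.0198169999416278 [-168.5199   56.3105] 2.0282800005819843 [ 6.4794 -0.7221 -1.8497] [-125.6112  133.2193]
[ 0.5387  0.0823 -1.5584] 1.1078930683216368 [-168.3443   56.1944] 1.8419571182702774 [ 6.7275 -1.5404 -1.5227] [-125.6484  133.2493]
```

apply_moves([
  {"claw": 0,"dp": [-0.015,-0.03,0],"roll": -0.1},
  {"claw": 0,"dp": [-0.03,-0.06,0],"roll": -0.2},
  {"claw": 0,"dp": [-0.04,-0.08,0],"roll": -0.3},
])

```text
time_s: 12.95
tool_pos: [0.6145, 0.0351, -0.0032]
tool_rot: [-0.002, 1.0, -0.001, 0.006]
ft_force: [8.9, -0.9, -1.6]
gripper_width: 0.0001
gripper_force: 4.5
```

apply_moves([
  {"claw": 0,"dp": [0.2,0,0],"roll": 0},
  {"claw": 0,"dp": [0.4,0,0],"roll": 0},
  {"claw": 0,"dp": [0.4,0,1],"roll": 0},
  {"claw": 0,"dp": [0.4,0,2],"roll": 0},
  {"claw": 0,"dp": [0.2,0.6,2.7],"roll": 1},
  {"claw": 0,"dp": [-0.2,1.6,2.7],"roll": 2},
  {"claw": 0,"dp": [-0.6,2.6,2.7],"roll": 3},
  {"claw": 0,"dp": [-1.0,3.6,2.7],"roll": 4},
])

```text
time_s: 13.75
tool_pos: [0.5671, 0.1807, 0.1031]
tool_rot: [-0.281, 0.96, -0.0, -0.0]
ft_force: [-0.1, 0.2, -0.1]
gripper_width: -0.0003
gripper_force: 0.0
```

apply_moves([
  {"claw": 0,"dp": [-0.2,1,0],"roll": 1},
  {"claw": 0,"dp": [-0.4,2,0],"roll": 2},
  {"claw": 0,"dp": [-0.6,3,0],"roll": 3},
  {"claw": 0,"dp": [-0.7,3.6,0],"roll": 4},
  {"claw": 0,"dp": [-0.7,3.6,0],"roll": 5},
  {"claw": 0,"dp": [-0.7,3.6,0],"roll": 6},
  {"claw": 0,"dp": [-0.7,3.6,0],"roll": 7},
  {"claw": 0,"dp": [-0.7,3.6,0],"roll": 7.1},
])

```text
time_s: 14.55
tool_pos: [0.5394, 0.3236, 0.1024]
tool_rot: [-0.702, 0.712, 0.0, -0.001]
ft_force: [0.1, -0.6, -0.4]
gripper_width: 0.0001
gripper_force: 0.0
```

```bash
python3 track.py .54 .08 -1.56
```

```text
t 14.55 tcp [0.5394 0.3236 0.1024] F [ 0.0647 -0.5784 -0.4315] w 8.510997821283414e-05
top 1 world [ 0.5426  0.081  -1.568 ] res 0.29 S mm [-167.0847   60.1034] deg 1.2911570584359149
top 2 world [ 0.5424  0.081  -1.5688] res 0.37 S mm [-167.1219   59.9397] deg 1.24563699156845
tcp S mm [-409.6496   52.1099] finger line S deg 270.3338929411936
```

apply_moves([
  {"claw": 0,"dp": [0.24,-1,-0.5],"roll": 0},
  {"claw": 0,"dp": [0.24,-2,-1],"roll": 0},
  {"claw": 0,"dp": [0.24,-2.5,-1.8],"roll": 0},
  {"claw": 0,"dp": [0.24,-2.8,-2.4],"roll": 0},
  {"claw": 0,"dp": [0.24,-3.2,-2.68],"roll": 0},
  {"claw": 0,"dp": [0.24,-3.6,-2.68],"roll": 0},
  {"claw": 0,"dp": [0.24,-3.8,-2.68],"roll": 0},
  {"claw": 0,"dp": [0.24,-3.9,-2.68],"roll": 0},
])

```text
time_s: 15.5
tool_pos: [0.5504, 0.1673, -0.0031]
tool_rot: [-0.701, 0.713, -0.0, 0.001]
ft_force: [-0.1, 0.8, -0.0]
gripper_width: 0.0001
gripper_force: 0.0
```

apply_moves([
  {"claw": 0,"dp": [0,-0.1,0],"roll": 0},
  {"claw": 0,"dp": [0,-0.2,0],"roll": 0},
  {"claw": 0,"dp": [0,-0.3,0],"roll": 0},
  {"claw": 0,"dp": [0,-0.4,0],"roll": 0},
  {"claw": 0,"dp": [0,-0.5,0],"roll": 0},
  {"claw": 0,"dp": [0,-0.6,0],"roll": 0},
  {"claw": 0,"dp": [0,-0.7,0],"roll": 0},
  {"claw": 0,"dp": [0,-0.8,0],"roll": 0},
])

```text
time_s: 16.3
tool_pos: [0.5501, 0.1362, -0.0039]
tool_rot: [-0.702, 0.712, 0.0, 0.001]
ft_force: [0.5, 4.5, 1.0]
gripper_width: 0.0001
gripper_force: 2.1
```

```bash
python3 track.py .54 .06 -1.58
```

```text
t 16.3 tcp [ 0.5501  0.1362 -0.0039] F [0.5188 4.5167 0.9606] w 0.00011032306971748826
top 1 world [ 0.5427  0.0644 -1.5848] res 0.32 S mm [-150.4757   60.5347] deg 0.3243686005328698
top 2 world [ 0.5425  0.0636 -1.5796] res 0.46 S mm [-149.7535   60.3585] deg 0.6239855178929946
tcp S mm [-222.4302   66.5332] finger line S deg 270.30086453544845
```

apply_moves([
  {"claw": 0,"dp": [0,-0.1,0],"roll": 0},
  {"claw": 0,"dp": [0,-0.2,0],"roll": 0},
  {"claw": 0,"dp": [-0.01,-0.3,0],"roll": 0},
  {"claw": 0,"dp": [-0.01,-0.4,0],"roll": 0},
  {"claw": 0,"dp": [-0.01,-0.5,0],"roll": 0},
  {"claw": 0,"dp": [-0.01,-0.6,0],"roll": 0},
  {"claw": 0,"dp": [-0.02,-0.7,0],"roll": 0},
  {"claw": 0,"dp": [-0.02,-0.8,0],"roll": 0},
])

```text
time_s: 17.25
tool_pos: [0.5499, 0.1043, -0.0039]
tool_rot: [-0.702, 0.712, -0.0, 0.001]
ft_force: [4.4, 5.5, 1.0]
gripper_width: 0.0002
gripper_force: 2.4
```

apply_moves([
  {"claw": 0,"dp": [0,-0.1,0],"roll": 0},
  {"claw": 0,"dp": [0,-0.2,0],"roll": 0},
  {"claw": 0,"dp": [-0.01,-0.3,0],"roll": 0},
  {"claw": 0,"dp": [-0.01,-0.4,0],"roll": 0},
  {"claw": 0,"dp": [-0.01,-0.5,0],"roll": 0},
  {"claw": 0,"dp": [-0.01,-0.6,0],"roll": 0},
  {"claw": 0,"dp": [-0.02,-0.7,0],"roll": 0},
])

```text
time_s: 17.95
tool_pos: [0.5494, 0.0763, -0.0039]
tool_rot: [-0.702, 0.712, -0.0, 0.001]
ft_force: [3.7, 4.0, -1.1]
gripper_width: 0.0001
gripper_force: 2.4
```

```bash
python3 track.py .541 .004 -1.585
```

```text
t 17.95 tcp [ 0.5494  0.0763 -0.0039] F [ 3.7274  3.9646 -1.0895] w 7.29060439891766e-05
top 1 world [ 0.5419  0.0052 -1.591 ] res 24.58 S mm [-91.3433  60.8697] deg -0.02629473173353733
top 2 world [ 0.5416  0.004  -1.5918] res 1.61 S mm [-90.0968  60.6238] deg -0.07439280280581306
tcp S mm [-162.5658   66.9862] finger line S deg 270.3059979264559
```

apply_moves([
  {"claw": 0,"dp": [0,-0.08,0],"roll": 0},
  {"claw": 0,"dp": [0,-0.16,0],"roll": 0},
  {"claw": 0,"dp": [0,-0.24,0],"roll": 0},
  {"claw": 0,"dp": [0,-0.32,0],"roll": 0},
  {"claw": 0,"dp": [-0.01,-0.4,0],"roll": 0},
  {"claw": 0,"dp": [-0.01,-0.48,0],"roll": 0},
  {"claw": 0,"dp": [-0.01,-0.55,0],"roll": 0},
  {"claw": 0,"dp": [-0.01,-0.62,0],"roll": 0},
])

```text
time_s: 18.9
tool_pos: [0.5478, 0.0517, -0.0041]
tool_rot: [-0.702, 0.712, 0.0, 0.001]
ft_force: [2.7, 5.0, 0.1]
gripper_width: -0.0002
gripper_force: 2.4
```

apply_moves([
  {"claw": 0,"dp": [0,-0.02,0],"roll": 0},
  {"claw": 0,"dp": [0,-0.04,0],"roll": 0},
  {"claw": 0,"dp": [0,-0.06,0],"roll": 0},
  {"claw": 0,"dp": [0,-0.08,0],"roll": 0},
])

```text
time_s: 19.3
tool_pos: [0.5477, 0.0486, -0.0041]
tool_rot: [-0.702, 0.712, 0.0, 0.001]
ft_force: [3.3, 4.8, 0.5]
gripper_width: -0.0001
gripper_force: 2.5
```

```bash
python3 track.py .541 -.023 -1.585
```

```text
t 19.3 tcp [ 0.5477  0.0486 -0.0041] F [3.3162 4.7901 0.4599] w -8.256061785306988e-05
top 1 world [ 0.5411 -0.0224 -1.5805] res 20.84 S mm [-63.6877  60.6616] deg 0.5751998431929846
top 2 world [ 0.5407 -0.0227 -1.5766] res 9.49 S mm [-63.4206  60.2278] deg 0.7961144453404312
tcp S mm [-134.7766   65.8679] finger line S deg 270.31484641623865
```

apply_moves([
  {"claw": 0,"dp": [0,-0.02,0],"roll": 0},
  {"claw": 0,"dp": [0,-0.04,0],"roll": 0},
  {"claw": 0,"dp": [0,-0.06,0],"roll": 0},
])

```text
time_s: 19.75
tool_pos: [0.5477, 0.0462, -0.0041]
tool_rot: [-0.702, 0.712, 0.0, 0.001]
ft_force: [2.8, 5.8, 0.1]
gripper_width: 0.0002
gripper_force: 2.5
```

apply_moves([
  {"claw": 0,"dp": [0,-0.015,0],"roll": 0},
  {"claw": 0,"dp": [0,-0.03,0],"roll": 0},
])

```text
time_s: 19.95
tool_pos: [0.5477, 0.0462, -0.004]
tool_rot: [-0.702, 0.712, 0.001, 0.002]
ft_force: [2.9, 8.5, 0.9]
gripper_width: 0.0002
gripper_force: 4.5
```

apply_moves([
  {"claw": 0,"dp": [0,-0.012,0],"roll": 0},
  {"claw": 0,"dp": [0,-0.024,0],"roll": 0},
  {"claw": 0,"dp": [0,-0.036,0],"roll": 0},
])

```text
time_s: 20.25
tool_pos: [0.5477, 0.0463, -0.004]
tool_rot: [-0.703, 0.712, 0.002, 0.003]
ft_force: [1.8, 12.5, 1.4]
gripper_width: 0.0002
gripper_force: 6.3
```

apply_moves([
  {"claw": 0,"dp": [0,-0.004,0],"roll": 0},
  {"claw": 0,"dp": [0,-0.004,0],"roll": 0},
  {"claw": 0,"dp": [0,-0.004,0],"roll": 0},
  {"claw": 0,"dp": [0,-0.004,0],"roll": 0},
  {"claw": 0,"dp": [0,-0.004,0],"roll": 0},
  {"claw": 0,"dp": [0,-0.004,0],"roll": 0},
  {"claw": 0,"dp": [0,-0.004,0],"roll": 0},
])

```text
time_s: 20.95
tool_pos: [0.5476, 0.0463, -0.004]
tool_rot: [-0.703, 0.712, 0.002, 0.003]
ft_force: [2.0, 12.8, -0.2]
gripper_width: -0.0002
gripper_force: 6.0
```

```bash
python3 -c "
from plan import *
for c in (('scene',),('top','scene')):
    p,e=track([.541,-.0245,-1.585],c);print(p,e,toS(S,p)*1000,np.degrees(p[2]-S[2]))
print(get_obs()['ft_force'],get_obs()['time_s'],toS(S,get_obs()['tool_pos']))"
```

```text
[ 0.5385 -0.0252 -1.5912] 0.7419063129368912 [-60.9017  58.1264] -0.03938829049769966
[ 0.5407 -0.0245 -1.5803] 8.59340178517441 [-61.6014  60.3433] 0.5858593495865854
[ 1.2252 11.0955  0.993 ] 21.1 [-0.1325  0.0659]
```

apply_moves([
  {"claw": 0,"dp": [0,0.1,0],"roll": 0},
  {"claw": 0,"dp": [0,0.5,0],"roll": 0},
  {"claw": 0,"dp": [0,1,0],"roll": 0},
  {"claw": 0,"dp": [0,2,0.5],"roll": 0},
  {"claw": 0,"dp": [0,3,1.5],"roll": 0},
  {"claw": 0,"dp": [0,4,2.5],"roll": 0},
  {"claw": 0,"dp": [0,5,2.5],"roll": 0},
  {"claw": 0,"dp": [0,5,2.5],"roll": 0},
])

```text
time_s: 21.9
tool_pos: [0.5485, 0.2488, 0.098]
tool_rot: [-0.704, 0.71, -0.0, 0.003]
ft_force: [0.4, -0.9, -0.4]
gripper_width: 0.0001
gripper_force: 0.0
```

```bash
python3 track.py .541 -.0245 -1.585; python3 -c "
from plant import grab_frame
import cv2
a=grab_frame('top')['frame'][190:300,260:420]
cv2.imwrite('pics/c7.png',cv2.resize(a,None,fx=5,fy=5,interpolation=cv2.INTER_CUBIC))"
```

```text
t 21.9 tcp [0.5485 0.2488 0.098 ] F [ 0.3589 -0.8927 -0.4228] w 0.00013911853197987926
top 1 world [ 0.5415 -0.0248 -1.5852] res 0.32 S mm [-61.3114  61.1371] deg 0.3043736741488136
top 2 world [ 0.5413 -0.0249 -1.5835] res 0.45 S mm [-61.1841  60.9276] deg 0.39929169302714923
tcp S mm [-334.9577   62.6658] finger line S deg 270.635300467374
```

View pics/c7.png

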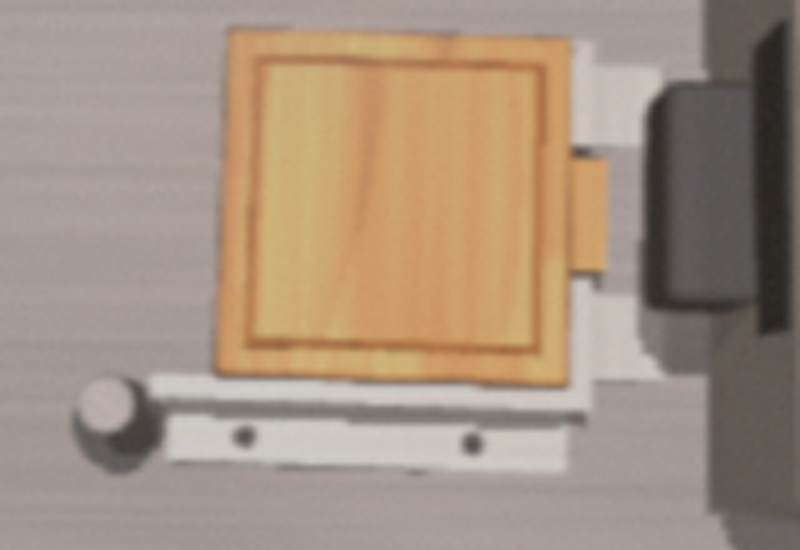

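The tray sits flush: its tab at (588,215) is in the gap, its right side is on the stop and its lower side is along the guide. The arm is clear, so I'm handing in.

```bash
python3 -c "
from plant import close_job
print(close_job())"
```

```text
the job is handed in; nothing more can be done
None
```

The tray was swung round the post and slid home flush in the corner with its tab in the gap. It was held there about 0.8 s with a 12–13 N push, which I estimate put 8–12 N on the stop, then released. The job is handed in; it returned no verdict.

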